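# Clamp the accessory rail to the sloping drawing desk with its U-bolt

### The job

Lay the steel rail in the two black saddles at the top of the sloping desk, centred, then put the smaller U-bolt, the one that fits, over the rail and push both legs through the two holes in the plate until its bow sits on the rail. Set both down by hand rather than dropping them, and leave everything else where it is.

Things in the scene. Friction and masses are not known exactly. Their poses are not given: they have to be found in the camera images.
- desk: tabletop drawing desk, fixed: plywood board 190 x 300 mm sloping up at 30 degrees from its pencil tray; origin on the table under its middle, x from the pencil tray to the high end, y across, z up. The bracket's origin lies 96 mm towards +x and 163.5 mm up
- bracket: aluminium clamp plate (90 x 160 x 8 mm) above the top edge of the desk's board, sloping at 30 degrees like it, fixed to the desk. Origin on the plate's top face, mid-way between its two holes; x up the slope, y across the desk (along the laid rail), z square out of the plate. Below the plate, between two steel arms 112 mm apart, there is free space for the legs
- seat (a point): where the middle of the rail's axis belongs: 36 mm above the plate's top face over the bracket's origin, same axes as the bracket. Two black saddles carry the rail at y = -58 and +58 mm (each 20 mm wide along y, so 96 mm are free between them): channels 26.4 mm wide with flared mouths that reach 48 mm above the plate
- hole_low (a point): centre, at the top face, of the lower of the plate's two round through holes: x = -20 mm, y = 0 from the bracket's origin; 12 mm wide with a 2 mm chamfer
- hole_high (a point): the same for the upper hole: x = +20 mm, y = 0
- rail_mid (a point): middle of the axis of the rail: steel tube 25 mm in diameter, 260 mm long, black end plugs, about 0.2 kg; its y axis is the tube's axis. It starts lying in the notches of a wooden rest (two notched ends 164 mm apart, base 12 mm high, notch sides reach 54 mm above the table), its axis about 49 mm above the table
- ubolt_mid (a point): half-way up the smaller U-bolt: 8 mm steel rod, legs 40 mm apart between centres (48 mm outside, 32 mm inside), 90 mm high, about 0.08 kg. The point lies mid-way between the legs, 45 mm above their ends; x from leg to leg, y square to the U's plane, z towards the bow. The legs are straight up to 21 mm above the point; above that the bow is a half circle
- ubolt_bow (a point): inner top of the smaller U-bolt's bow, 82 mm above the leg ends, 37 mm above its half-way point. When this rests on the laid rail it is 48.5 mm above the plate's top face and the leg ends stick out 25 mm below the plate. The U-bolt starts upright, its legs 26 mm deep in a 40 mm high wooden block, free to lean a few degrees
- wide_ubolt_mid (a point): half-way up the larger U-bolt (8 mm rod, legs 62 mm apart between centres, 85 mm high), which stands in the same block, 68 mm beside the smaller one, and does not fit the bracket: leave it there
- brush_pot: white pot 84 mm wide with brushes, 210 mm high; bystander, origin under its middle
- bead_bowl: white bowl of beads, 136 mm wide, 42 mm high; bystander, origin under its middle
- wreath: moss wreath, 190 mm wide, 55 mm high; bystander, origin under its middle
- glue: white glue bottle, 52 mm wide, 150 mm high; bystander, origin under its middle
- paint_a: blue paint jar, 60 mm wide, 75 mm high; bystander, origin under its middle
- paint_b: orange paint jar, 60 mm wide, 75 mm high; bystander, origin under its middle
- eraser: white eraser 20 x 45 x 12 mm in the desk's pencil tray; bystander
- pencil: red flat pencil 150 mm long in the desk's pencil tray; bystander

How it is judged:
By the outcome, as a careful person would: the job done as asked, in the order asked, and still so for the second after the job is handed in, with the robot touching nothing.
It also fails if it takes over 69 s, if anything falls off the work surface, if the arm or the gripper's body presses on something with over 40 N, if the wrist force passes 120 N, or if a joint passes its speed limit or range.

### The arm

A 6-joint arm with a two-finger parallel gripper is mounted at the origin on the work surface. World frame = base frame: x ahead of the robot, y to its left, z up, the work surface at z = 0. Lengths are in mm, angles in rad, forces in N, time in s.
With the tool pointing down it reaches from about 400 to 925 mm from the base axis. Payload 3.4 kg.
Tool frame: the origin (TCP) lies between the finger pads; the fingertips stand 17 mm ahead of it and the grasp point (between the pads) lies 2 mm behind it (ctrl.finger_overhang is the z of the fingertips in the tool frame, in mm); z points along the fingers, y is the line along which they close (so a half turn about z gives the same grasp; the last joint's range is limited). The gripper opens to 85 mm and grips with 20 to 120 N. Pads are 22 mm wide; open, the fingers measure 114 mm over their backs; the gripper's body (76 mm by 85 mm) begins 54 mm behind the grasp point. The pads swing forward as they close: fully open they stand 13 mm farther back than shut.
Start: joints at [-1.383, 0.307, 1.506, -0, 1.328, -0.073], TCP at [148.241, -555.568, 248.305] pointing down, gripper open.
Joint ranges: [-3.12, 3.12], [-1.05, 2.28], [0.14, 2.33], [-1.42, 4.57], [0.1, 2.73], [-2.68, 2.68]. Speed limits (rad/s): [2.57, 2.57, 3.14, 3.14, 3.14, 3.14].

### API

Orientations are given as a rotation vector (axis times angle).
In Python, from station import ctrl gives the robot as it stands.
- The arm moves only by the shell command python3 -m crank 'ROWS' [OPENING] [FORCE]. ROWS is text: rows parted by semicolons, each of 4 numbers parted by spaces: the shift along the tool's x, y, z each as a share of 0.1 m, from -1 to 1, then the turn about the tool's z as a share of pi rad, from -1 to 1. A call has 1 to 10 rows; each row is the pose to reach, as a shift and turn from the pose commanded when the call began, along the tool's axes at that moment, turning the shorter way round; what a row does not reach only later rows make up. A row lasts 1/8 s, in which the tool goes at most 62.5 mm and 10.7 degrees, less where a joint would pass 70% of its speed; a pose out of reach is approached as far as the arm can. A call with a number of a shift or a turn outside -1 to 1 is refused whole. A call with a gripper value outside its range is refused whole. OPENING is the opening, from 0 (shut) to 1 (fully open), set as the call begins (- or left out, the last holds). The fingers move at their own pace and stop on an object; FORCE is the grip in N (left out, the last holds). Time passes only in rows, so rows that repeat a pose let the fingers close. It gives the time, the measured TCP pose, the force, the opening and the grip force at its end, in the units of the state.
- ctrl.get_obs(): the state, without advancing time (a new reading comes with each control period).
- ctrl.capture(name): name is "side" or "top" or "wrist"; returns a dict with "img" (480x640x3 uint8, red, green, blue), "z_map" (480x640 float32, mm along the optical axis (not along the pixel's ray), 0 where there is no reading), "fx", "fy", "cx", "cy" (pixels), "eye" and "orientation" of the camera in the world. Camera axes: x right, y down, z forward; pixel columns grow to the right and rows downward; lengths in mm; the calibration is good to about 2 mm. A picture is of the moment at which its call begins.
- ctrl.sign_off(): hands the job in; it is judged then, once.
Trained networks look in the newest picture that a camera, given by its name, has taken for a name from the list of things; names that differ only in an ending like _2 or _b are one class to them, and where a whole thing is asked for, a point or a joint stands for the part that bears it (a point fixed in the world has none). Each returns a list of dicts, best first, with "score" (0 to 1); they miss things now and then, are a little off and sometimes report something else, mostly with a low value. They report only what shows in the picture. A call takes as long as a camera call.
- ctrl.regions_of(camera, name): "pixels" (480x640 bool, what is visible of it).
- ctrl.place_of(camera, name): "centre" ([x, y, z] in mm, in the coordinates of the camera as it stood for that picture, good to about 4 mm: a listed point, or the origin of a listed thing).
The state is a dict: "time_s": time; "joints": joint angles; "joint_vel": joint speeds; "tau": joint torques, N m; "ee_pos": TCP position; "tool_rot": TCP orientation; "force": force on the tool from outside, world axes, zero at the start; "torque": the same for the moment, N m; "opening": finger opening in mm; "finger_force": force on a finger pad.
Only numpy, scipy, OpenCV 4.12 (cv2) and the standard library are available. Lean on these libraries where they do the work, as an engineer would, in place of code of your own. Each camera call takes 0.05 s, during which the arm holds its last target. There are 200 camera calls.

## Working session

There is one attempt and no reset: what is moved stays moved. The work goes in short steps, Python scripts to look and compute and a shell command to move; the robot and the scene stay as the last step left them, time stands still between calls to the robot, and variables do not carry over. Pictures are saved under pics/ and viewed, at most 10 in all, crops included, and the job is handed in when it is done.

```bash
ls; mkdir -p pics
cat > h.py <<'E'
import numpy as np, cv2
from scipy.spatial.transform import Rotation as R
from station import ctrl
def rot(o):
    o=np.array(o,float); return o if o.shape==(3,3) else R.from_rotvec(o).as_matrix() if o.size==3 else R.from_quat(o).as_matrix()
def w(c,p): return rot(c['orientation'])@np.array(p)+np.array(c['eye'])
def cloud(c):
    v,u=np.mgrid[:480,:640]; z=c['z_map']
    P=np.stack([(u-c['cx'])/c['fx']*z,(v-c['cy'])/c['fy']*z,z],-1)
    return P@rot(c['orientation']).T+np.array(c['eye'])
def save(c,n): cv2.imwrite('pics/'+n+'.png',c['img'][...,::-1])
def tool():
    o=ctrl.get_obs(); return np.array(o['ee_pos']),rot(o['tool_rot']),o
E
python3 - <<'E'
from h import *
np.set_printoptions(precision=1,suppress=True)
ims=[]
for cam in ['side','top']:
    c=ctrl.capture(cam); save(c,cam+'0'); ims.append(c['img'])
    print(cam,c['eye'],c['orientation'],c['fx'])
    for n in ['desk','bracket','seat','hole_low','hole_high','rail_mid','ubolt_mid','ubolt_bow','wide_ubolt_mid','brush_pot','bead_bowl','wreath','glue','paint_a']:
        print(n,[(round(d['score'],2),w(c,d['centre'])) for d in ctrl.place_of(cam,n)[:3]])
cv2.imwrite('pics/both0.png',cv2.resize(np.vstack(ims),(400*1,600))[...,::-1])
print(ctrl.get_obs())
E
```

```text
pics
side [192.  828.4 659. ] [-0.6  2.5 -1.5] 456.33712702184397
desk [(0.75, array([779.6, 224.1,  -0.8])), (0.59, array([511.6,  39. ,   0.9]))]
bracket [(0.68, array([608.9,  23. , 157.4])), (0.31, array([389.2, 137.4,  27.5]))]
seat [(0.59, array([595.5,  23. , 198.9]))]
hole_low []
hole_high [(0.75, array([409. , 333.1,  91.4])), (0.46, array([779. , 226.4,   3.2]))]
rail_mid [(0.72, array([ 410.1, -327.5,   45.2]))]
ubolt_mid [(0.58, array([407.6, 332.6,  58.8]))]
ubolt_bow [(0.75, array([409.9, 331.4,  94.2]))]
wide_ubolt_mid [(0.66, array([421.7, 265.2,  59.2]))]
brush_pot [(0.88, array([ 708.8, -300.8,    1.3]))]
bead_bowl [(0.81, array([776.9, 223.9,   0.2]))]
wreath [(0.66, array([638.4, 497.1,   0.8]))]
glue [(0.65, array([ 644.2, -480.2,   -3.9]))]
paint_a [(0.66, array([800.8, -27.7,  -5.3])), (0.62, array([409.6, 330. ,  94.9]))]
top [ 295.    24.1 1736.1] [-2.1  2.1 -0.2] 612.387524028539
desk [(0.77, array([518.7,  39.5,   0.7])), (0.68, array([391.6, 133.6,  32.5])), (0.54, array([592.7,  24.2, 189.8]))]
bracket [(0.89, array([606.9,  25.1, 165.4]))]
seat [(0.67, a
[... 408 characters left out ...]
   -1.6]))]
bead_bowl [(0.84, array([782.3, 219.9,  -1.7]))]
wreath [(0.74, array([637.4, 499.4,   2.6])), (0.6, array([406.3, 331.2,  93.9]))]
glue [(0.83, array([ 642. , -480.4,   -0.7]))]
paint_a [(0.95, array([802.1, -28.1,  -1.1])), (0.67, array([ 790.1, -144.4,    0.3])), (0.57, array([589.5,  25.8, 190.3]))]
{'time_s': 1.5, 'joints': array([-1.4,  0.3,  1.5,  0. ,  1.3, -0.1]), 'joint_vel': array([-0., -0.,  0., -0.,  0.,  0.]), 'tau': array([ -0. , -45.7, -25.2,   0. ,   0. ,  -0. ]), 'ee_pos': array([ 148.2, -555.6,  248.3]), 'tool_rot': array([-3.1, -0.4, -0. ]), 'force': array([-0. , -0.1,  0.7]), 'torque': array([ 0.,  0., -0.]), 'finger_force': 0.0, 'opening': 85.45937274612433}
```

Run:
```python
from h import *
np.set_printoptions(precision=2,suppress=True)
p,T,o=tool(); print('tool',p,T[:,0],T[:,1])
def line(P):
    m=P.mean(0);e=np.linalg.svd(P-m,full_matrices=False)[2]; return m,e[0],e[2]
for cam in ['side','top']:
    c=ctrl.capture(cam);C=cloud(c)
    for n in ['desk','bracket','rail_mid','ubolt_mid','wide_ubolt_mid']:
        r=ctrl.regions_of(cam,n)
        if not r: continue
        P=C[r[0]['pixels']&(c['z_map']>0)]
        md=np.median(P,0);P=P[np.linalg.norm(P-md,axis=1)<200]
        m,d,nn=line(P); print(cam,n,round(r[0]['score'],2),len(P),m,'dir',d,'n',nn,np.percentile(P,[2,98],0))
```

```text
tool [ 148.23 -555.57  248.31] [0.97 0.26 0.  ] [ 0.26 -0.97 -0.  ]
side desk 0.86 13547 [502.72  72.03  91.12] dir [ 0.78 -0.38  0.49] n [-0.45  0.19  0.87] [[366.61 -86.49  12.98]
 [640.51 195.32 187.77]]
side rail_mid 0.77 833 [ 403.38 -316.82   53.14] dir [-1.   -0.04  0.  ] n [-0.02  0.38 -0.93] [[ 282.68 -438.22    1.43]
 [ 529.3  -303.05   63.15]]
side ubolt_mid 0.86 329 [406.42 333.07  76.77] dir [-0.08 -0.    1.  ] n [ 0.18 -0.98  0.01] [[383.42 325.86  40.69]
 [428.94 339.23 103.64]]
side wide_ubolt_mid 0.7 352 [422.97 259.55  70.01] dir [-0.48  0.55  0.68] n [-0.08  0.75 -0.66] [[386.95 178.09  -0.56]
 [475.79 275.33  98.73]]
top desk 0.79 11082 [500.96  38.6   97.41] dir [-0.86  0.13 -0.49] n [-0.48  0.07  0.87] [[361.48 -98.26  23.22]
 [645.7  185.19 189.24]]
top bracket 0.95 1976 [610.73  21.5  170.79] dir [-0.18 -0.98 -0.02] n [ 0.46 -0.06 -0.89] [[565.38 -54.35 140.41]
 [654.68  96.93 210.41]]
top rail_mid 0.78 819 [ 406.78 -320.62   58.5 ] dir [-1.   -0.04 -0.  ] n [ 0.01 -0.29 -0.96] [[ 288.64 -335.55   48.32]
 [ 531.15 -308.51   67.34]]
top ubolt_mid 0.58 30 [409.03 328.04  95.14] dir [-0.51 -0.13  0.85] n [-0.15  0.99  0.06] [[389.38 323.17  49.75]
 [425.37 334.08 108.18]]
top wide_ubolt_mid 0.43 71 [422.71 262.07  87.59] dir [-0.98 -0.19  0.05] n [-0.19  0.98 -0.04] [[390.83 253.58  48.07]
 [452.68 268.77 103.4 ]]
```

View pics/side0.png

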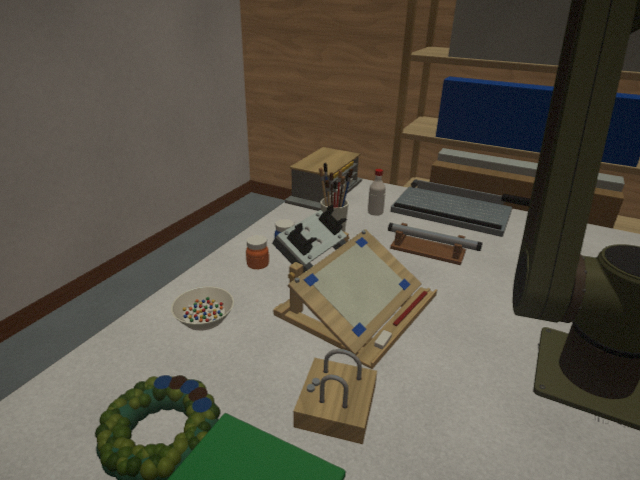

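View pics/top0.png

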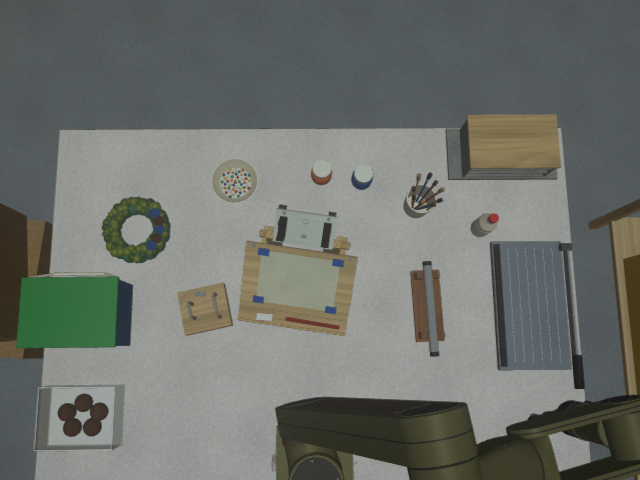

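```bash
cat >> h.py <<'E'
def go(tgt,yaw=None):
    "shift to TCP target in tool axes (share of 0.1 m) and turn share"
    p,T,o=tool(); s=T.T@(np.array(tgt)-p)/100
    y=np.degrees(np.arctan2(T[1,0],T[0,0])); t=0 if yaw is None else ((y-yaw+180)%360-180)/180
    print('rows',s.round(3),'turn',round(t,4),'yaw',round(y,2),'t',round(o['time_s'],2),'p',p.round(1),'F',np.round(o['force'],1),'op',round(o['opening'],1),round(o['finger_force'],1),'tilt',(T[2,2]).round(4))
E
python3 -c "
from h import *
go([409,-325,150],2.3)"
```

```text
rows [ 3.114 -1.555  0.983] turn 0.0702 yaw 14.94 t 2.1 p [ 148.3 -555.6  248.3] F [-0.8 -0.4 -0.2] op 85.2 0.0 tilt -1.0
```

```bash
python3 -m crank '0.5 -0.25 0.1 0; 1 -0.5 0.3 0'; python3 -m crank '0.5 -0.25 0.1 0; 1 -0.5 0.3 0;1 -0.5 0.3 0.07'; python3 -m crank '0.5 -0.25 0.1 0; 1 -0.5 0.3 0; 1 -0.5 0.3 0'
python3 - <<'E'
from h import *
np.set_printoptions(precision=2,suppress=True)
go([409,-325,150],2.3)
c=ctrl.capture('wrist');save(c,'w1');C=cloud(c)
print(c['eye'],[(d['score'],w(c,d['centre'])) for d in ctrl.place_of('wrist','rail_mid')[:2]])
r=ctrl.regions_of('wrist','rail_mid')
if r:
    P=C[r[0]['pixels']&(c['z_map']>0)];P=P[P[:,2]>45]
    m=P.mean(0);e=np.linalg.svd(P-m,full_matrices=False)[2][0];s=(P-m)@e
    print(len(P),m,e,np.degrees(np.arctan2(e[1],e[0])),m+e*np.percentile(s,[.5,99.5])[:,None],P[:,2].max())
E
```

```text
time_s: 2.35
ee_pos: [232.8, -482.0, 218.8]
tool_rot: [3.113, 0.405, 0.002]
force: [0.8, -0.3, -0.6]
opening: 85.2
finger_force: 0.0
time_s: 2.72
ee_pos: [317.5, -403.3, 186.8]
tool_rot: [-3.135, -0.116, 0.002]
force: [-1.0, -0.7, -0.4]
opening: 85.0
finger_force: 0.0
time_s: 3.1
ee_pos: [414.0, -347.6, 157.0]
tool_rot: [-3.137, -0.123, 0.001]
force: [-1.5, -0.6, -0.1]
opening: 85.7
finger_force: 0.0
rows [-0.03 -0.23  0.07] turn 0.0121 yaw 4.47 t 3.1 p [ 414.  -347.6  157. ] F [-1.5 -0.6 -0.1] op 85.7 0.0 tilt -1.0
[ 481.97 -342.49  282.36] []
14051 [ 432.76 -321.9    58.58] [-1.   -0.04 -0.  ] -177.742856038374 [[ 537.26 -317.78   58.62]
 [ 294.82 -327.34   58.52]] 211.1721442736304
```

Run:
```python
from h import *
go([409.5,-323,53],2.3)
```

```text
rows [ 1.000e-03 -2.750e-01  1.054e+00] turn 0.0108 yaw 4.24 t 3.25 p [ 411.5 -350.4  158.4] F [-0.4  0.2 -0.9] op 85.3 0.0 tilt -1.0
```

```bash
python3 -m crank '0 -0.275 0 0.011;0 -0.275 0.2 0.011; 0 -0.275 0.5 0.011; 0 -0.275 0.8 0.011;0 -0.275 1 0.011;0 -0.275 1 0.011'; python3 -c "
from h import *
go([409.5,-323,53],2.3)"
```

```text
time_s: 4.0
ee_pos: [407.9, -323.1, 57.5]
tool_rot: [-3.139, -0.057, 0.003]
force: [0.2, 0.2, 1.1]
opening: 84.9
finger_force: 0.0
rows [ 0.016 -0.001  0.045] turn -0.0011 yaw 2.09 t 4.0 p [ 407.9 -323.1   57.5] F [0.2 0.2 1.1] op 84.9 0.0 tilt -1.0
```

```bash
python3 -m crank '0.015 0 0.045 0;0.015 0 0.045 0;0.015 0 0.045 0;0.015 0 0.045 0;0.015 0 0.045 0;0.015 0 0.045 0;0.015 0 0.045 0' 0 60; python3 -m crank '0 0 -0.3 0; 0 0 -0.8 0; 0 0 -1 0'; python3 -c "
from h import *
go([590,27,290],80.7)"
```

```text
time_s: 4.88
ee_pos: [411.5, -321.9, 54.7]
tool_rot: [-3.14, -0.06, -0.001]
force: [-1.1, 1.8, 6.8]
opening: 22.8
finger_force: 58.4
time_s: 5.25
ee_pos: [412.3, -323.5, 156.5]
tool_rot: [3.138, 0.061, 0.005]
force: [0.2, -0.7, -2.3]
opening: 22.7
finger_force: 59.8
rows [ 1.917 -3.428 -1.34 ] turn -0.4359 yaw 2.24 t 5.25 p [ 412.3 -323.5  156.5] F [ 0.2 -0.7 -2.3] op 22.7 59.8 tilt -1.0
```

```bash
python3 -m crank '0 0 -0.6 0; 0.3 -0.5 -1 -0.06; 0.5 -1 -1 -0.12; 0.5 -1 -1 -0.18'; python3 -c "
from h import *
go([580,29,290],80.7)"
```

```text
time_s: 5.75
ee_pos: [458.2, -216.7, 254.8]
tool_rot: [-2.995, -0.947, -0.003]
force: [-0.9, -0.9, -3.0]
opening: 22.7
finger_force: 59.9
rows [ 2.41  -1.31  -0.347] turn -0.2533 yaw 35.1 t 5.75 p [ 458.2 -216.7  254.8] F [-0.9 -0.9 -3. ] op 22.7 59.9 tilt -1.0
```

```bash
python3 -m crank '0.5 -0.3 -0.35 -0.06; 1 -0.55 -0.35 -0.12; 1 -0.55 -0.35 -0.18; 1 -0.55 -0.35 -0.25'; python3 -c "
from h import *
go([580,29,290],80.7)"
```

```text
time_s: 6.25
ee_pos: [508.5, -117.4, 288.5]
tool_rot: [-2.442, -1.975, 0.001]
force: [-0.1, 0.4, -2.1]
opening: 23.1
finger_force: 59.9
rows [ 1.581  0.394 -0.015] turn -0.0154 yaw 77.94 t 6.25 p [ 508.5 -117.4  288.5] F [-0.1  0.4 -2.1] op 23.1 59.9 tilt -1.0
```

```bash
python3 -m crank '0.5 0.1 0 -0.015; 1 0.3 0 -0.015'; python3 -m crank '0.55 0.15 0 0;0.55 0.15 0 0; 0.55 0.15 0 0'
python3 - <<'E'
from h import *
np.set_printoptions(precision=2,suppress=True)
go([560,32,260],80.7)
for cam in ['wrist','side','top']:
    c=ctrl.capture(cam);save(c,cam+'2');C=cloud(c)
    for n in ['bracket','seat','hole_low','hole_high','rail_mid']: print(cam,n,[(round(d['score'],2),w(c,d['centre'])) for d in ctrl.place_of(cam,n)[:2]])
    r=ctrl.regions_of(cam,'rail_mid')
    if r:
        P=C[r[0]['pixels']&(c['z_map']>0)];m=np.median(P,0);P=P[abs(P[:,2]-m[2])<20]
        m=P.mean(0);e=np.linalg.svd(P-m,full_matrices=False)[2][0];s=(P-m)@e
        print(len(P),m,e,np.degrees(np.arctan2(e[1],e[0])),m+e*np.percentile(s,[.5,99.5])[:,None])
E
```

```text
time_s: 6.5
ee_pos: [559.0, -27.1, 288.7]
tool_rot: [-2.405, -2.02, 0.002]
force: [0.9, -1.0, -2.5]
opening: 22.6
finger_force: 60.0
time_s: 6.88
ee_pos: [583.1, 23.9, 288.2]
tool_rot: [-2.403, -2.023, 0.003]
force: [-0.3, -0.6, -1.8]
opening: 22.6
finger_force: 59.9
rows [ 0.04 -0.24  0.28] turn -0.0028 yaw 80.2 t 6.88 p [583.1  23.9 288.2] F [-0.3 -0.6 -1.8] op 22.6 59.9 tilt -1.0
wrist bracket [(0.69, array([609.73,  24.79, 164.16]))]
wrist seat []
wrist hole_low []
wrist hole_high [(0.95, array([622.97,  21.5 , 169.82]))]
wrist rail_mid [(0.85, array([579.76,  24.56, 278.88]))]
13045 [632.61  34.49 177.4 ] [-0.13 -0.99 -0.03] -97.26759006037211 [[640.72  98.09 179.05]
 [621.82 -50.08 175.21]]
side bracket [(0.77, array([611.5 ,  24.58, 158.02]))]
side seat [(0.66, array([592.03,  23.51, 195.21]))]
side hole_low [(0.69, array([627.34,  19.12, 172.57])), (0.55, array([590.83,  27.29, 156.96]))]
side hole_high []
side rail_mid [(0.65, array([585.48,  16.14, 279.63]))]
top bracket [(0.73, array([606.68,  24.71, 166.64])), (0.26, array([ 640.6 , -483.29,    2.47]))]
top seat [(0.75, array([591.22,  24.98, 189.16]))]
top hole_low [(0.85, array([590.6 ,  28.9 , 154.39]))]
top hole_high [(0.96, array([625.73,  15.77, 176.47]))]
top rail_mid [(0.96, array([582.15,  20.02, 287.46])), (0.66, array([592.45,  30.17, 152.69]))]
470 [580.6   10.79 292.9 ] [-0.16 -0.99 -0.  ] -99.49418032394948 [[ 603.25  146.25  292.92]
 [ 561.19 -105.23  292.88]]
```

View pics/wrist2.png

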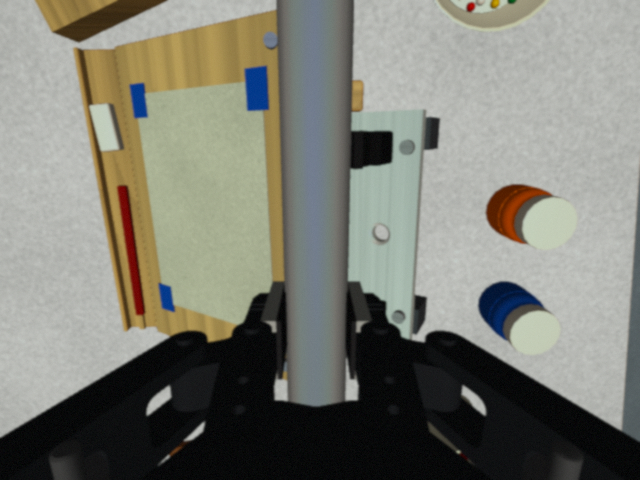

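Run:
```python
from h import *
np.set_printoptions(precision=2,suppress=True)
yaw=np.radians(-9.3);xd=np.array([np.cos(yaw),np.sin(yaw),0]);yd=np.array([-xd[1],xd[0],0]);z=np.array([0,0,1])
X=xd*np.cos(np.pi/6)+z*.5; N=-xd*.5+z*np.cos(np.pi/6)
B0=np.array([608,24.5,163.5])
for cam in ['wrist','top']:
    c=ctrl.capture(cam);C=cloud(c);ok=c['z_map']>0
    Q=(C-B0)@np.stack([X,yd,N]).T
    m=ok&(abs(Q[...,0])<50)&(abs(Q[...,1])<90)&(abs(Q[...,2])<5)
    P=Q[m];A=np.c_[P[:,:2],np.ones(len(P))];f=np.linalg.lstsq(A,P[:,2],rcond=None)[0]
    print(cam,len(P),'plane',f, np.percentile(P,[1,50,99],0), cv2.minAreaRect(P[:,:2].astype(np.float32)))
    s=ok&(abs(Q[...,0])<40)&(abs(Q[...,1])<90)&(Q[...,2]>15)&(Q[...,2]<60)
    P=Q[s]
    for sg in (-1,1):
        p=P[(P[:,1]*sg>40)]
        if len(p): print(' saddle',sg,len(p),np.percentile(p,[2,50,98],0))
```

```text
wrist 11537 plane [-0.    0.   -0.49] [[  0.04 -66.84  -3.91]
 [ 29.07  12.51  -0.5 ]
 [ 45.91  77.7    3.96]] ((22.39596939086914, 0.7186431884765625), (47.51585006713867, 156.00343322753906), 0.30666765570640564)
 saddle 1 1153 [[21.03 46.97 15.97]
 [23.98 56.77 24.71]
 [28.53 66.23 47.39]]
top 295 plane [ 0.    0.01 -0.59] [[-42.33 -79.53  -4.79]
 [-24.5  -19.2   -0.71]
 [ 44.59  61.17   4.54]] ((1.8918113708496094, -9.438644409179688), (90.29334259033203, 143.204345703125), 0.6241896748542786)
 saddle -1 36 [[-24.61 -59.05  17.75]
 [-12.63 -53.98  37.72]
 [ 29.5  -50.27  50.93]]
 saddle 1 57 [[-20.97  45.97  16.94]
 [ -9.76  50.87  25.09]
 [ 30.5   58.37  47.05]]
```

```bash
python3 -c "
from h import *
go([571.9,33.5,240],80.7)"
```

```text
rows [ 0.075 -0.136  0.488] turn -0.0032 yaw 80.13 t 8.03 p [584.   23.8 288.8] F [-0.   0.1 -2.9] op 23.2 59.9 tilt -1.0
```

```bash
python3 -m crank '0.075 -0.135 0.1 -0.003;0.075 -0.135 0.3 -0.003;0.075 -0.135 0.49 -0.003;0.075 -0.135 0.49 -0.003;0.075 -0.135 0.49 -0.003' >/dev/null
python3 - <<'E'
from h import *
np.set_printoptions(precision=2,suppress=True)
go([591.6,30.3,200.7],80.7)
for cam in ['side','top','wrist']:
    c=ctrl.capture(cam);save(c,cam+'3');C=cloud(c)
    print(cam,[(round(d['score'],2),w(c,d['centre'])) for d in ctrl.place_of(cam,'rail_mid')[:2]])
    p,T,o=tool();Q=(C-p)@T   # tool frame
    m=(c['z_map']>0)&(abs(Q[...,1])<14)&(abs(Q[...,2])<22)&(abs(Q[...,0])<145)&((abs(Q[...,0])>25))
    P=Q[m]
    if len(P):
        print(cam,len(P),np.percentile(P,[1,50,99],0))
        for a,b in((-140,-50),(50,140)):
            q=P[(P[:,0]>a)&(P[:,0]<b)]
            if len(q)>5: print('  part',a,np.percentile(q,[5,50,95],0)[:,1:].ravel(),q[:,0].min(),q[:,0].max())
E
```

```text
rows [-0.    0.19  0.4 ] turn -0.0002 yaw 80.66 t 8.65 p [572.5  33.4 240.5] F [ 0.1  0.2 -2.7] op 22.5 59.9 tilt -1.0
side [(0.89, array([572.3 ,  24.49, 233.01])), (0.51, array([609.67,  26.14, 157.56]))]
side 705 [[-128.39  -13.86   -7.1 ]
 [  60.85  -10.09   -0.58]
 [ 129.03    6.19   15.33]]
  part -140 [-13.67  -6.48 -11.07   0.14  -0.8   11.39] -131.83657008078671 -50.23026593035177
  part 50 [-13.54  -6.52  -8.57  -0.99   4.18  12.59] 50.07825461910869 129.96961132935493
top [(0.66, array([572.49,  32.53, 235.6 ]))]
top 563 [[-131.02  -11.19  -12.94]
 [ -35.43   -1.5    -4.19]
 [ 125.3    13.03    7.84]]
  part -140 [ -9.89 -10.61   0.04  -4.2   12.01   3.73] -132.26472764151097 -73.46144387447174
  part 50 [-10.68 -10.26  -1.08  -4.17  10.96   5.72] 50.281498854395664 127.86873067834637
wrist [(0.63, array([574.15,  31.36, 230.33])), (0.29, array([593.18,  21.53, 193.9 ]))]
wrist 19939 [[-33.13 -12.32  -7.59]
 [ 69.38  -0.38  -5.01]
 [106.56  11.54   3.14]]
  part 50 [-11.15  -7.05  -0.38  -4.99  10.27   1.08] 50.00118448391255 109.67400222288026
```

```bash
python3 -m crank '-0.01 0.05 0.1 0;-0.01 0.09 0.2 0;-0.01 0.12 0.26 0;-0.01 0.145 0.31 0;-0.01 0.145 0.31 0'; python3 -c "
from h import *
go([591.4,29.3,200.7],80.7)"
```

```text
time_s: 9.57
ee_pos: [586.0, 30.1, 208.1]
tool_rot: [-2.394, -2.033, 0.001]
force: [0.3, -0.8, -2.0]
opening: 23.0
finger_force: 59.9
rows [0.001 0.054 0.074] turn -0.0002 yaw 80.66 t 9.57 p [586.   30.1 208.1] F [ 0.3 -0.8 -2. ] op 23.0 59.9 tilt -1.0
```

```bash
python3 -m crank '0 0.025 0.04 0;0 0.035 0.06 0;0 0.04 0.07 0;0 0.04 0.07 0'; python3 -c "
from h import *
go([591.4,29.3,200.7],80.7)"
```

```text
time_s: 10.07
ee_pos: [590.4, 29.4, 202.0]
tool_rot: [2.394, 2.033, 0.001]
force: [0.7, -0.6, -1.6]
opening: 23.1
finger_force: 60.0
rows [0.    0.01  0.013] turn -0.0002 yaw 80.67 t 10.07 p [590.4  29.4 202. ] F [ 0.7 -0.6 -1.6] op 23.1 60.0 tilt -1.0
```

```bash
for i in 1; do python3 -m crank '0 0.01 0.017 0;0 0.01 0.017 0;0 0.01 0.017 0'|grep -E 'pos|force:'; python3 -m crank '0 0.01 0.017 0;0 0.01 0.017 0;0 0.01 0.017 0'|grep -E 'pos|force:';done
python3 - <<'E'
from h import *
np.set_printoptions(precision=2,suppress=True)
ims=[]
for cam in ['side','top']:
    c=ctrl.capture(cam)
    print(cam,[(round(d['score'],2),w(c,d['centre'])) for d in ctrl.place_of(cam,'rail_mid')[:2]])
    i=c['img'][160:320,230:420] if cam=='side' else c['img'][180:290,220:370]
    ims.append(cv2.resize(i,(700,295)))
cv2.imwrite('pics/s4.png',np.vstack(ims)[...,::-1])
E
```

```text
ee_pos: [591.3, 29.2, 200.4]
force: [-0.4, -0.2, 0.8]
finger_force: 60.5
ee_pos: [591.4, 29.2, 200.3]
force: [-5.4, -0.4, 9.9]
finger_force: 61.6
side [(0.73, array([589.96,  22.78, 191.64])), (0.32, array([608.86,  24.45, 157.76]))]
top [(0.85, array([589.68,  24.37, 196.2 ]))]
```

View pics/s4.png

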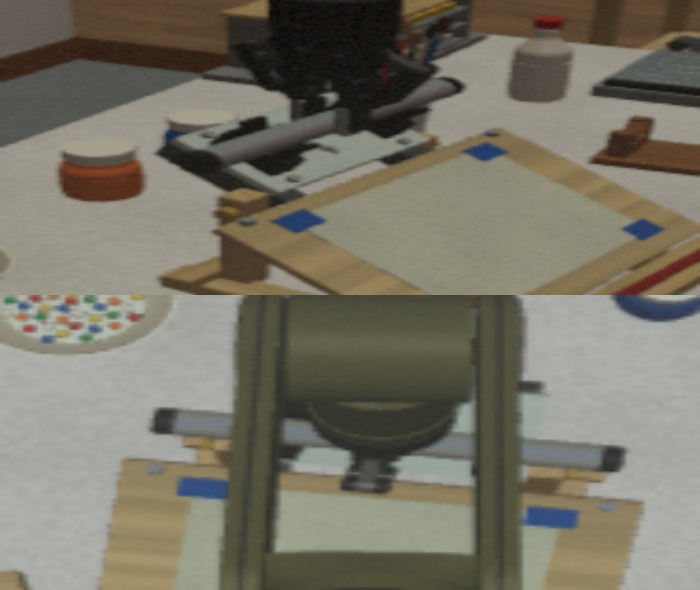

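```bash
python3 -m crank '0 -0.01 -0.015 0;0 -0.01 -0.015 0;0 -0.01 -0.015 0;0 -0.01 -0.015 0' 0.5|grep -E 'pos|open|force:'; python3 -m crank '0 0 -0.3 0;0 0 -0.8 0;0 0 -1 0'|grep -E 'pos|open|force:'
python3 - <<'E'
from h import *
np.set_printoptions(precision=2,suppress=True)
go([409,331,200],10.4)
for cam in ['side','top']:
    c=ctrl.capture(cam);C=cloud(c)
    for n in ['rail_mid','ubolt_mid','ubolt_bow']: print(cam,n,[(round(d['score'],2),w(c,d['centre'])) for d in ctrl.place_of(cam,n)[:2]])
    r=ctrl.regions_of(cam,'rail_mid')
    if r:
        P=C[r[0]['pixels']&(c['z_map']>0)];P=P[abs(P[:,2]-200)<15]
        m=P.mean(0);e=np.linalg.svd(P-m,full_matrices=False)[2][0];s=(P-m)@e
        print(len(P),m,np.degrees(np.arctan2(e[1],e[0])),m+e*np.percentile(s,[.5,99.5])[:,None],'top',np.percentile(P[:,2],95))
E
```

```text
ee_pos: [591.0, 29.3, 199.6]
force: [0.3, -0.1, 0.2]
opening: 42.7
finger_force: 0.0
ee_pos: [592.5, 29.3, 303.0]
force: [0.1, -0.8, -0.2]
opening: 42.8
finger_force: 0.0
rows [ 2.68 -2.31  1.02] turn 0.3903 yaw 80.66 t 11.9 p [592.5  29.3 303. ] F [ 0.1 -0.8 -0.2] op 42.8 0.0 tilt -1.0
side rail_mid [(0.57, array([590.31,  19.44, 195.64]))]
side ubolt_mid [(0.92, array([406.43, 332.44,  59.13]))]
side ubolt_bow [(0.65, array([407.46, 330.99,  93.3 ])), (0.5, array([418.14, 263.2 ,  56.94]))]
974 [586.85  47.15 201.13] 80.52371314551355 [[562.98 -95.84 201.63]
 [605.39 158.21 200.73]] top 207.59525133351758
top rail_mid [(0.69, array([586.56,  27.28, 195.58]))]
top ubolt_mid [(0.49, array([414.52, 331.76,  60.2 ]))]
top ubolt_bow [(0.62, array([405.18, 333.98,  92.4 ]))]
113 [609.67  54.61 193.82] -99.00574396575874 [[615.88  93.76 194.96]
 [588.34 -80.   189.88]] top 210.11139680185968
```

```bash
python3 -m crank '0.4 -0.4 0 0.06;0.8 -0.7 0 0.12;1 -0.9 0 0.18;1 -0.9 0 0.24' 0.5|grep -E 'pos|open|force:';python3 -c "
from h import *
go([409,331,200],10.4)"
```

```text
ee_pos: [516.7, 144.4, 299.6]
force: [-0.0, -0.1, -0.2]
opening: 42.8
finger_force: 0.0
rows [ 0.283 -2.135  0.998] turn 0.1506 yaw 37.5 t 12.9 p [516.7 144.4 299.6] F [-0.  -0.1 -0.2] op 42.8 0.0 tilt -1.0
```

```bash
python3 -m crank '0.1 -0.4 0 0.05;0.2 -1 0.2 0.1;0.2 -1 0.4 0.15;0.2 -1 0.4 0.15' |grep -E 'pos|open|force:';python3 -c "
from h import *
go([405,331,200],10.4)"
```

```text
ee_pos: [471.4, 234.1, 258.1]
force: [0.1, -0.1, -0.4]
opening: 42.5
finger_force: 0.0
rows [-0.467 -1.078  0.582] turn 0.0027 yaw 10.88 t 13.4 p [471.4 234.1 258.1] F [ 0.1 -0.1 -0.4] op 42.5 0.0 tilt -1.0
```

```bash
python3 -m crank '-0.25 -0.5 0.2 0.003;-0.45 -1 0.4 0.003;-0.45 -1 0.4 0.003;-0.45 -1 0.4 0.003' |grep -E 'pos|open|force:'
python3 - <<'E'
from h import *
np.set_printoptions(precision=2,suppress=True)
go([409,331,200],10.4)
c=ctrl.capture('wrist');save(c,'w5');C=cloud(c)
for n in ['ubolt_mid','ubolt_bow','wide_ubolt_mid']: print(n,[(round(d['score'],2),w(c,d['centre'])) for d in ctrl.place_of('wrist',n)[:2]])
for n in ['ubolt_mid','wide_ubolt_mid']:
    r=ctrl.regions_of('wrist',n)
    if r:
        m=r[0]['pixels']&(c['z_map']>0);P=C[m];P=P[P[:,2]>60]
        h=P[P[:,2]>85]
        m_=h.mean(0);e=np.linalg.svd((h-m_)[:,:2],full_matrices=False)[2][0]
        print(n,len(P),len(h),m_,np.degrees(np.arctan2(e[1],e[0])),'top',np.percentile(P[:,2],98),P[P[:,2]>P[:,2].max()-1.5].mean(0)); s=(P-m_)[:,:2]@e; print(np.percentile(s,[1,99]))
E
```

```text
ee_pos: [411.4, 323.6, 220.6]
force: [0.5, -0.2, -0.3]
opening: 42.9
finger_force: 0.0
rows [-0.01 -0.08  0.21] turn -0.0008 yaw 10.25 t 13.9 p [411.4 323.6 220.6] F [ 0.5 -0.2 -0.3] op 42.9 0.0 tilt -1.0
ubolt_mid [(0.77, array([409.52, 327.98,  56.68]))]
ubolt_bow [(0.96, array([407.  , 331.63,  93.63]))]
wide_ubolt_mid []
ubolt_mid 701 626 [411.33 330.99  98.58] -167.9472737147108 top 103.86648393770082 [407.74 330.62 103.99]
[-19.65  23.45]
wide_ubolt_mid 971 753 [424.12 265.18  93.8 ] -168.40584679123904 top 98.56444768315767 [420.96 264.    98.7 ]
[-30.96  32.81]
```

View pics/w5.png

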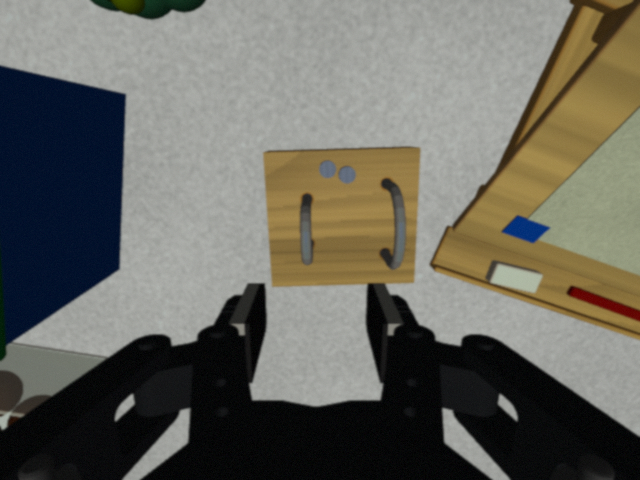

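```bash
python3 -c "
from h import *
go([384.2,325.7,82],12)"
```

```text
rows [-0.263 -0.072  1.384] turn -0.0107 yaw 10.07 t 14.2 p [411.3 323.2 220.4] F [0.5 1.1 0. ] op 42.8 0.0 tilt -1.0
```

```bash
python3 -m crank '-0.26 -0.07 0.3 -0.011;-0.26 -0.07 0.7 -0.011;-0.26 -0.07 0.9 -0.011;-0.26 -0.07 0.9 -0.011;-0.26 -0.07 0.9 -0.011' |grep -E 'pos|open|force:'; python3 -c "
from h import *
go([384.2,325.7,82],12)"
```

```text
ee_pos: [384.5, 326.4, 130.7]
force: [-0.0, 0.4, 0.6]
opening: 42.7
finger_force: 0.0
rows [-0.005  0.007  0.487] turn 0.0006 yaw 12.1 t 14.82 p [384.5 326.4 130.7] F [-0.   0.4  0.6] op 42.7 0.0 tilt -1.0
```

```bash
python3 -m crank '0 0.005 0.2 0;0 0.005 0.4 0;0 0.005 0.485 0;0 0.005 0.485 0'|grep -E 'pos|open|force:'; python3 -m crank '0 0 0 0;0 0 0 0;0 0 0 0;0 0 0 0;0 0 0 0' 0 30|grep -E 'pos|open|force:'
python3 - <<'E'
from h import *
np.set_printoptions(precision=2,suppress=True)
go([384.2,325.7,82],12)
c=ctrl.capture('wrist');save(c,'w6')
E
```

```text
ee_pos: [384.0, 325.8, 81.8]
force: [-0.1, -0.1, 0.5]
opening: 42.6
finger_force: 0.0
ee_pos: [384.1, 326.1, 82.0]
force: [0.1, 1.0, 6.2]
opening: 7.1
finger_force: 29.6
rows [-0.  0. -0.] turn 0.0007 yaw 12.13 t 15.95 p [384.1 326.1  82. ] F [0.1 1.  6.2] op 7.1 29.6 tilt -1.0
```

View pics/w6.png

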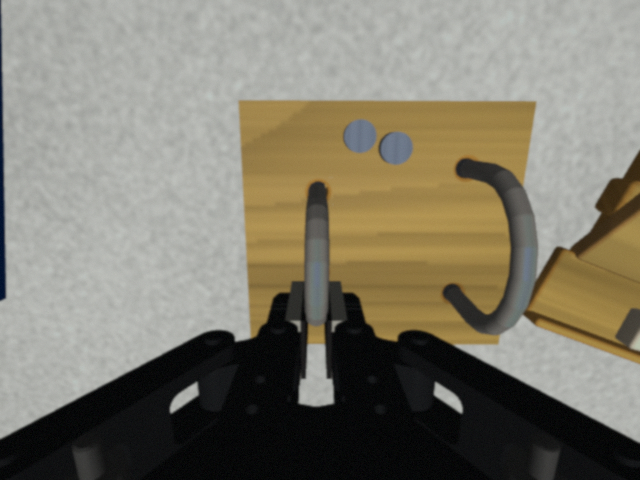

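```bash
python3 -m crank '0 0 -0.2 0;0 0 -0.5 0;0 0 -1 0'|grep -E 'pos|open|force:'; python3 -m crank '0.2 0 -0.6 0;0.5 0.4 -1 0.03;0.7 0.8 -1 0.06;0.7 0.9 -1 0.09'|grep -E 'pos|open|force:'; python3 -c "
from h import *
go([656.3,16.6,330],-9.3)"
```

```text
ee_pos: [382.0, 324.4, 180.3]
force: [0.9, 0.7, -2.1]
opening: 6.8
finger_force: 29.5
ee_pos: [472.8, 250.4, 281.6]
force: [-0.5, 0.3, -0.6]
opening: 7.0
finger_force: 29.5
rows [ 2.01  2.19 -0.48] turn 0.0272 yaw -4.41 t 16.88 p [472.8 250.4 281.6] F [-0.5  0.3 -0.6] op 7.0 29.5 tilt -1.0
```

```bash
python3 -m crank '0.3 0.3 -0.4 0.03;0.8 0.8 -0.5 0.03;1 1 -0.5 0.03'|grep -E 'pos|force:'; python3 -m crank '0.5 0.5 0 0;1 1 0 0;1 1 0 0'|grep -E 'pos|force:'; python3 -c "
from h import *
go([656.3,16.6,300],-9.3)"
```

```text
ee_pos: [565.2, 143.4, 331.8]
force: [0.6, 0.2, -0.9]
finger_force: 29.6
ee_pos: [647.2, 26.8, 329.6]
force: [-0.5, -0.2, -0.8]
finger_force: 29.6
rows [0.108 0.085 0.296] turn -0.0022 yaw -9.7 t 17.62 p [647.2  26.8 329.6] F [-0.5 -0.2 -0.8] op 6.9 29.6 tilt -1.0
```

```bash
python3 -m crank '0.11 0.085 0.1 -0.002;0.11 0.085 0.3 -0.002;0.11 0.085 0.3 -0.002'|grep -E 'pos|force:'
cat > ub.py <<'E'
from h import *
np.set_printoptions(precision=2,suppress=True)
yaw=np.radians(-9.3);xd=np.array([np.cos(yaw),np.sin(yaw),0]);yd=np.array([-xd[1],xd[0],0]);zz=np.array([0,0,1])
B=np.array([608.9,24.4,163.5])
def u2(x,z,a,f=0):
    pass
def sd(P,cx,cz,a):
    "signed distance in the U plane to the rod centreline; cx,cz bow centre, a tilt (ccw, legs to +x)"
    d=P-np.array([cx,cz]);ca,sa=np.cos(a),np.sin(a)
    X=d[:,0]*ca+d[:,1]*sa; Z=-d[:,0]*sa+d[:,1]*ca
    bow=abs(np.hypot(X,Z)-20); leg=np.hypot(abs(abs(X)-20),np.maximum(0,-66-Z))
    return np.where(Z>0,bow,leg)
def fit(a0):
    from scipy.optimize import least_squares
    p,T,o=tool();out=[]
    for cam in ['wrist','side','top']:
        c=ctrl.capture(cam);C=cloud(c)-B
        s,y,z=C@xd,C@yd,C@zz; tp=p-B;ts,ty,tz=tp@xd,tp@yd,tp@zz
        m=(c['z_map']>0)&(abs(y-ty)<7)&(abs(s-ts-20)<60)&(abs(z-tz+20)<75)
        # drop fingers (known region near the pads above tips), rail, plate
        m&=~((s-ts<12)&(s-ts>-45)&(z-tz>25))
        m&=(np.hypot(s+18,z-31.2)>16)&((-.5*s+.866*z>4)|(s>41))
        P=np.stack([s[m],z[m]],1)
        out.append((cam,P))
    best=None
    P=np.vstack([q for _,q in out])
    g0=[ts+24,tz-6,np.radians(a0)]
    f=lambda g:np.clip(sd(P,*g)-3,-3,6)
    for da in(-20,-10,0,10,20):
        r=least_squares(f,[g0[0],g0[1],np.radians(a0+da)],loss='soft_l1',f_scale=1)
        if best is None or r.cost<best.cost:best=r
    g=best.x; print('counts',[(n,len(q)) for n,q in out],'cost/pt',best.cost/len(P),'bowcentre s,z',g[:2],'tilt',np.degrees(g[2]))
    print('inlier frac',(abs(f(g))<2.5).mean(),'bowC rel TCP',g[0]-ts,g[1]-tz,'TCP s,y,z',ts,ty,tz)
    return g
E
python3 - <<'E'
from ub import *
go([656.3,16.6,235],-9.3)
fit(0)
E
```

```text
ee_pos: [653.2, 21.4, 298.7]
force: [-0.1, -0.4, -1.4]
finger_force: 29.6
rows [0.04 0.04 0.64] turn 0.0015 yaw -9.03 t 18.0 p [653.2  21.4 298.7] F [-0.1 -0.4 -1.4] op 7.3 29.6 tilt -1.0
counts [('wrist', 5215), ('side', 271), ('top', 12)] cost/pt 1.5411562059797577 bowcentre s,z [ 68.87 139.04] tilt -1.3616051461920367
inlier frac 0.6786104037831939 bowC rel TCP 24.635497518076086 3.8618062173778185 TCP s,y,z 44.23060309747857 4.188588030641239 135.17343796402605
```

```bash
python3 -m crank '0.03 0.04 0.2 0.0015;0.03 0.04 0.5 0.0015;0.03 0.04 0.63 0.0015;0.03 0.04 0.63 0.0015;0.03 0.04 0.63 0.0015'|grep -E 'pos|force:'
python3 - <<'E'
from ub import *
go(B+xd*11+zz*71.5,-9.3)
fit(0)
E
```

```text
ee_pos: [658.5, 16.0, 239.8]
force: [-0.0, 0.6, -0.9]
finger_force: 29.6
rows [-0.39 -0.    0.05] turn -0.0004 yaw -9.37 t 18.77 p [658.5  16.  239.8] F [-0.   0.6 -0.9] op 7.4 29.6 tilt -1.0
counts [('wrist', 5103), ('side', 225), ('top', 20)] cost/pt 1.4783592884742067 bowcentre s,z [74.88 80.48] tilt -1.1132122301741543
inlier frac 0.6942782348541511 bowC rel TCP 24.618959494425653 4.134743100627901 TCP s,y,z 50.26070543913336 -0.28596211660982007 76.34115219364509
```

```bash
python3 -m crank '-0.08 0 0.03 0;-0.14 0 0.03 0;-0.2 0 0.03 0;-0.2 0 0.03 0'|grep -E 'pos|force:'; python3 -m crank '-0.05 0 0 0;-0.1 0 0 0;-0.15 0 0 0;-0.2 0 0 0;-0.2 0 0 0'|grep -E 'pos|force:';  python3 - <<'E'
from ub import *
go(B+xd*5.5+zz*71.5,-9.3)
fit(25)
c=ctrl.capture('side');a=cv2.resize(c['img'][150:290,250:400],None,fx=3.5,fy=3.5)
cv2.imwrite('pics/s7.png',a[...,::-1])
E
```

```text
ee_pos: [637.7, 19.1, 235.8]
force: [3.3, -0.5, -0.1]
finger_force: 31.6
ee_pos: [617.3, 22.5, 235.8]
force: [2.5, -0.6, 2.4]
finger_force: 33.1
rows [-0.03 -0.01  0.01] turn -0.0004 yaw -9.38 t 20.05 p [617.3  22.5 235.8] F [ 2.5 -0.6  2.4] op 7.0 33.1 tilt -1.0
counts [('wrist', 6901), ('side', 191), ('top', 10)] cost/pt 1.1000484684444356 bowcentre s,z [32.51 85.18] tilt 28.2432204984003
inlier frac 0.7869614193185018 bowC rel TCP 23.87124978030562 12.914295826276074 TCP s,y,z 8.63586310616154 -0.4972793150231434 72.26571248179602
```

View pics/s7.png

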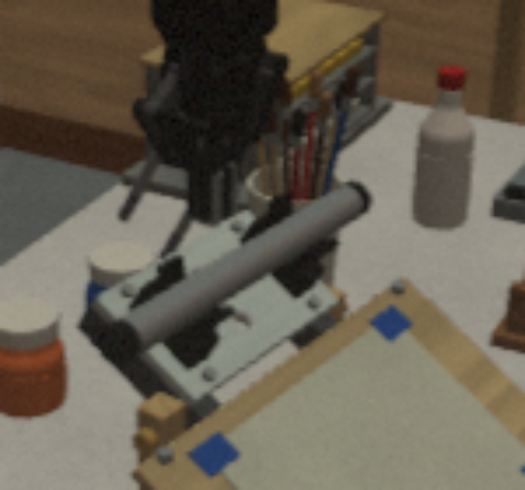

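```bash
python3 -m crank '-0.025 0 0 0;-0.025 0 0 0' - 50|grep -E 'pos|force:'; python3 -m crank '0.06 0 -0.05 0;0.06 0 -0.3 0;0.06 0 -0.3 0;0.06 0 -0.3 0'|grep -E 'pos|force:'
python3 - <<'E'
from ub import *
go(B,-9.3)
p,T,o=tool()
c=ctrl.capture('wrist');save(c,'w8');C=cloud(c)
tp=p-B
for n in ['ubolt_mid','ubolt_bow']: print(n,[(round(d['score'],2),[(w(c,d['centre'])-p)@v for v in(xd,yd,zz)]) for d in ctrl.place_of('wrist',n)[:2]])
r=ctrl.regions_of('wrist','ubolt_mid')
Q=C-p;s,y,z=Q@xd,Q@yd,Q@zz
m=(c['z_map']>0)&(abs(y)<6)&(z>-60)&(z<60)
if r: print('score',r[0]['score'],r[0]['pixels'].sum()); m&=cv2.dilate(r[0]['pixels'].astype(np.uint8),np.ones((3,3)))>0
P=np.stack([s[m],z[m]],1); print(len(P),np.percentile(P,[1,50,99],0))
for a in range(-20,70,5):
    q=P[(P[:,0]>=a)&(P[:,0]<a+5)]
    if len(q): print(a,len(q),np.percentile(q[:,1],[5,50,95]))
from scipy.optimize import least_squares
for rr in(3,4):
    f=lambda g:sd(P,*g)-rr
    b=min((least_squares(f,[24,zc,np.radians(a)],loss='soft_l1') for a in(20,30,40) for zc in(0,10)),key=lambda r:r.cost)
    print(b.x[:2],np.degrees(b.x[2]),b.cost/len(P))
E
```

```text
ee_pos: [616.8, 22.6, 235.6]
force: [5.1, -0.5, -0.9]
finger_force: 48.7
ee_pos: [620.6, 21.9, 264.4]
force: [-1.0, 0.6, -0.3]
finger_force: 48.6
rows [-0.12 -0.01  1.01] turn -0.0004 yaw -9.38 t 21.0 p [620.6  21.9 264.4] F [-1.   0.6 -0.3] op 6.7 48.6 tilt -1.0
ubolt_mid [(0.78, [np.float64(38.73292972244056), np.float64(-2.2748207106100695), np.float64(-14.98839137602937)])]
ubolt_bow [(0.65, [np.float64(15.84993623930912), np.float64(-1.816618246529511), np.float64(21.63562615008152)]), (0.2, [np.float64(140.24829855287095), np.float64(-304.8326146709861), np.float64(-265.2687365992457)])]
score 0.55 5180
5259 [[  9.38 -35.25]
 [ 41.11  22.67]
 [ 74.97  30.5 ]]
-5 4 [-0.98 -0.83 -0.17]
0 4 [12.22 12.95 13.08]
5 65 [17.62 20.91 23.57]
10 283 [-5.98 23.85 26.92]
15 312 [25.42 27.72 29.14]
20 383 [26.94 29.2  30.31]
25 439 [27.53 29.35 30.62]
30 496 [26.36 28.42 30.13]
35 525 [23.61 26.4  28.42]
40 545 [18.61 22.72 25.41]
45 519 [10.3  15.86 20.17]
50 446 [ 1.04  6.53 11.75]
55 370 [-8.78 -2.94  2.06]
60 321 [-18.72 -12.5   -7.34]
65 260 [-26.53 -21.06 -16.26]
[25.97  6.45] 35.01129365868646 0.5296981653738495
[25.63  5.32] 37.23021585578594 0.6989235044447073
```

View pics/w8.png

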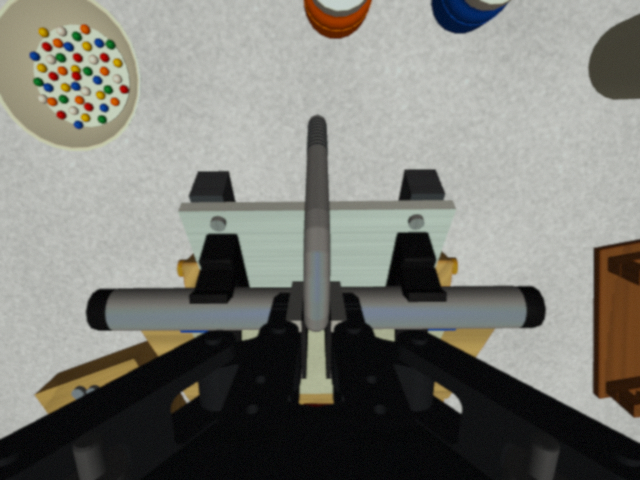

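```bash
python3 -m crank '0 0 -0.3 0;-0.2 0 -0.6 0;-0.7 0 -0.6 0;-0.97 0 -0.6 0;-0.97 0 -0.6 0;-0.97 0 -0.6 0'|grep -E 'pos|force:'
python3 - <<'E'
from ub import *
go(B-xd*85+zz*98,-9.3)
E
```

```text
ee_pos: [526.7, 37.5, 325.4]
force: [0.6, -0.4, -1.1]
finger_force: 48.6
rows [-0.02 -0.    0.64] turn -0.0004 yaw -9.38 t 21.95 p [526.7  37.5 325.4] F [ 0.6 -0.4 -1.1] op 6.4 48.6 tilt -1.0
```

```bash
python3 -m crank '-0.02 0 0.2 0;-0.02 0 0.45 0;-0.02 0 0.6 0;-0.02 0 0.6 0;-0.02 0 0.6 0'|grep -E 'pos|force:'
cat > chk.py <<'E'
from ub import *
from scipy.optimize import least_squares
p,T,o=tool()
c=ctrl.capture('wrist');save(c,'wx');C=cloud(c)
r=ctrl.regions_of('wrist','ubolt_mid')
Q=C-p;s,y,z=Q@xd,Q@yd,Q@zz
m=(c['z_map']>0)&(abs(y)<7)&(z>-60)&(z<60)&(s>14)&(s<80)
L=-.5*(s+(p-B)@xd)+.866*(z+(p-B)@zz); m&=(L>3)
if r: print('score',r[0]['score']); m&=cv2.dilate(r[0]['pixels'].astype(np.uint8),np.ones((3,3)))>0
P=np.stack([s[m],z[m]],1);ym=y[m]
k=np.hypot(P[:,0]+(p-B)@xd+18,P[:,1]+(p-B)@zz-31.2)>15; P=P[k];ym=ym[k]
k=abs(ym-np.median(ym))<2.5; print('U y rel B',np.median(ym)+(p-B)@yd)
P=P[k]
def f(g):
    # outer silhouette seen from above: signed distance outside centreline = 4
    d=P-g[:2];ca,sa=np.cos(g[2]),np.sin(g[2]);X=d[:,0]*ca+d[:,1]*sa;Z=-d[:,0]*sa+d[:,1]*ca
    return np.where(Z>0,np.hypot(X,Z)-20,X-20)-3.6
b=least_squares(f,[25,6,np.radians(29)],loss='soft_l1',f_scale=.7)
g=b.x;print(len(P),'bowC rel TCP',g[:2],'tilt',np.degrees(g[2]),'med|res|',np.median(abs(f(g))))
bc=g[:2]+[(p-B)@xd,(p-B)@zz]
print('bowC plate x,h',bc@[.866,.5],bc@[-.5,.866],'(want x 0, final h 32.5)')
t=np.degrees(g[2])-30;t=np.radians(t);print('tip-mid plate x',bc@[.866,.5]+66*np.sin(t),'h',bc@[-.5,.866]-66)
E
python3 chk.py; python3 -c "
from ub import *
go(B-xd*85+zz*98,-9.3)"
```

```text
ee_pos: [524.9, 37.8, 265.9]
force: [0.7, -0.4, -1.2]
finger_force: 48.6
score 0.81
U y rel B -0.5501179355958167
3207 bowC rel TCP [26.28  6.41] tilt 28.516062598232818 med|res| 0.34851559520616116
bowC plate x,h 3.5070228507351047 123.67769954094827 (want x 0, final h 32.5)
tip-mid plate x 1.7978407745118232 h 57.67769954094827
rows [ 0.   -0.    0.05] turn -0.0005 yaw -9.38 t 22.68 p [524.8  37.9 266.4] F [ 0.5  0.1 -0.6] op 6.4 48.6 tilt -1.0
```

```bash
python3 -m crank '-0.017 0 0.01 0;0.05 0 0.13 0;0.12 0 0.25 0;0.19 0 0.37 0;0.23 0 0.44 0;0.23 0 0.44 0'|grep -E 'pos|force:'; python3 chk.py; python3 -c "
from ub import *
go(B-xd*85+zz*98,-9.3)"
```

```text
ee_pos: [546.5, 34.1, 220.3]
force: [-0.3, 0.3, -1.1]
finger_force: 48.6
score 0.57
U y rel B -0.7705943964074192
3222 bowC rel TCP [26.38  6.31] tilt 28.290438091850227 med|res| 0.3573597425027213
bowC plate x,h -0.3280764002710477 73.01672932640227 (want x 0, final h 32.5)
tip-mid plate x -2.2970581621176387 h 7.01672932640227
rows [-0.22 -0.   -0.4 ] turn -0.0005 yaw -9.38 t 23.52 p [546.6  34.2 221.3] F [ 0.   0.5 -1.6] op 6.2 48.6 tilt -1.0
```

```bash
python3 -m crank '0.017 -0.007 -0.01 0;0.03 -0.007 0.02 0;0.055 -0.007 0.06 0;0.077 -0.007 0.094 0;0.077 -0.007 0.094 0'|grep -E 'pos|force:'; python3 chk.py
```

```text
ee_pos: [554.2, 33.6, 211.5]
force: [-0.4, -0.1, -0.2]
finger_force: 48.6
score 0.62
U y rel B -0.02973892611181822
3163 bowC rel TCP [26.33  6.33] tilt 28.409439865332363 med|res| 0.3463258616102345
bowC plate x,h 1.9578323300420273 61.59075419936576 (want x 0, final h 32.5)
tip-mid plate x 0.1258739039072183 h -4.409245800634238
```

```bash
python3 -m crank '0.025 0 0.047 0;0.05 0 0.094 0;0.076 0 0.141 0;0.076 0 0.141 0'|grep -E 'pos|force:'; python3 chk.py
```

```text
ee_pos: [561.7, 32.3, 197.2]
force: [-0.8, -0.0, -1.5]
finger_force: 48.6
score 0.59
U y rel B -0.026367179888245662
2916 bowC rel TCP [26.34  6.31] tilt 28.429404383756 med|res| 0.36642483505410395
bowC plate x,h 1.389225169411631 45.44055831691887 (want x 0, final h 32.5)
tip-mid plate x -0.4197445325768503 h -20.559441683081133
```

```bash
python3 -m crank '0.02 0 0.04 0;0.035 0 0.065 0;0.048 0 0.088 0;0.048 0 0.088 0'|grep -E 'pos|force:'; python3 chk.py
```

```text
ee_pos: [566.5, 31.6, 188.8]
force: [-0.4, -0.4, -0.1]
finger_force: 48.6
score 0.77
U y rel B 0.02179572181619316
2734 bowC rel TCP [26.32  6.33] tilt 28.397456301367605 med|res| 0.36992555085687506
bowC plate x,h 1.4024908702929668 35.75946819055248 (want x 0, final h 32.5)
tip-mid plate x -0.4432662717084188 h -30.240531809447518
```

```bash
python3 -m crank '0.006 0 0.016 0;0.012 0 0.028 0;0.012 0 0.028 0'|grep -E 'pos|force:'; python3 -m crank '0.003 0 0.008 0;0.003 0 0.008 0;0.003 0 0.008 0'|grep -E 'pos|force:'; python3 chk.py
```

```text
ee_pos: [567.7, 31.4, 186.2]
force: [-0.1, -0.4, -1.7]
finger_force: 48.6
ee_pos: [567.8, 31.4, 185.7]
force: [-2.6, 1.1, 2.5]
finger_force: 48.9
score 0.84
U y rel B 0.04813728824778518
2676 bowC rel TCP [26.34  6.34] tilt 28.657178305448124 med|res| 0.36753781607246383
bowC plate x,h 0.946291757985934 32.44119340144443 (want x 0, final h 32.5)
tip-mid plate x -0.6003861897477454 h -33.55880659855557
```

```bash
python3 -m crank '0 0 0 0;0 0 0 0;0 0 0 0;0 0 0 0' 0.4|grep -E 'pos|open|force:'; python3 -m crank '-0.05 0 -0.1 0;-0.1 0 -0.4 0;-0.2 0 -0.9 0;-0.2 0 -1 0;-0.2 0 -1 0'|grep -E 'pos|force:'
python3 - <<'E'
from ub import *
c=ctrl.capture('wrist');C=cloud(c)-B;s,y,z=C@xd,C@yd,C@zz
x=.866*s+.5*z;h=-.5*s+.866*z
m=(c['z_map']>0)&(abs(y)<5)&(abs(x)<26)&(h>50.5)&(h<80)
print('bow top h',np.percentile(h[m],[50,98]),'want 56.5; x,y',x[m].mean(),y[m].mean())
m=(c['z_map']>0)&(abs(x)<13)&(h>36)&(h<50)&(abs(y)<145);P=np.stack([x[m],y[m],h[m]],1)
print('rail y',y[m].min(),y[m].max(),'x',np.median(x[m]),'top h',[np.percentile(P[(P[:,1]>a)&(P[:,1]<a+30),2],97).round(1) for a in(-125,-100,-50,20,70,95)])
for cam in['side','top']:
    d=ctrl.capture(cam)
    for n in ['rail_mid','ubolt_bow','ubolt_mid','wide_ubolt_mid']:print(cam,n,[(round(e['score'],2),(w(d,e['centre'])-B)@np.stack([xd*.866+zz*.5,yd,-xd*.5+.866*zz]).T) for e in ctrl.place_of(cam,n)[:1]])
d=c['img']
d2=ctrl.capture('side')['img'][150:290,250:400]
cv2.imwrite('pics/f9.png',np.hstack([cv2.resize(d,(440,330)),cv2.resize(d2,(350,330))])[...,::-1])
E
```

```text
ee_pos: [567.9, 31.3, 185.3]
force: [-2.6, -0.3, -1.1]
opening: 34.2
finger_force: 0.7
ee_pos: [549.0, 34.8, 287.0]
force: [0.3, 1.3, -0.1]
finger_force: 0.0
bow top h [54.13 56.66] want 56.5; x,y 3.3557066602915144 0.04967087568814687
rail y -130.28383170951437 129.43904373272406 x 5.9290669250425605 top h [np.float64(48.3), np.float64(48.5), np.float64(48.6), np.float64(48.8), np.float64(49.0), np.float64(48.9)]
side rail_mid [(0.62, array([-1.86, -5.53, 35.97]))]
side ubolt_bow [(0.61, array([ 3.28,  3.24, 43.99]))]
side ubolt_mid [(0.42, array([-1.3 , -0.6 , 10.65]))]
side wide_ubolt_mid [(0.57, array([-246.24,  206.18,   22.1 ]))]
top rail_mid []
top ubolt_bow []
top ubolt_mid []
top wide_ubolt_mid [(0.49, array([-243.89,  204.37,   19.  ]))]
```

View pics/f9.png

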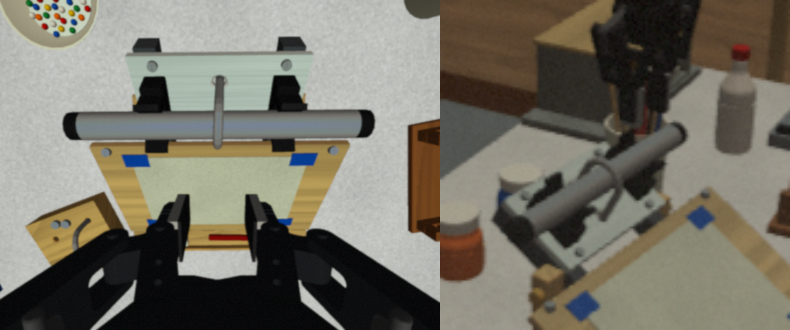

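The two views show the U-bolt over the rail with its legs in the holes. The bow top is 56.6 mm above the plate against 56.5 expected. The rail is centred in both saddles, with its ends at -130 and +129 mm.

```bash
python3 -c "
from station import ctrl
print(ctrl.sign_off())"
```

```text
the job is handed in; nothing more can be done
None
```

The job is done and handed in: the rail lies centred in both saddles, and the smaller U-bolt is over it with both legs through the plate and its bow resting on the rail. Both were set down by hand.

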